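Clip the long recipe card onto the kitchen clipboard

ROBOT

A 6-joint arm with a two-finger parallel gripper is mounted at the origin on the work surface. World frame = base frame: x ahead of the robot, y to its left, z up, the work surface at z = 0. Lengths are in mm, angles in rad, forces in N, time in s.
With the tool pointing down it reaches from about 350 to 875 mm from the base axis. Payload 4.2 kg.
Tool frame: the origin (TCP) lies at the very end of the fingers, on their centre line; the grasp point (between the pads) lies 19 mm behind it; z points along the fingers, y is the direction in which the jaws open and shut (so a half turn about z gives the same grasp; the last joint's range is limited). The gripper opens to 87 mm and grips with 3 to 60 N. Pads are 19 mm wide; open, the fingers measure 117 mm over their backs; the gripper's body (75 mm by 190 mm) begins 51 mm behind the grasp point.
Start: joints at [-1.061, 0.385, 0.008, 0, -1.194, -0.259], TCP at [155.129, -605.421, 191.25] pointing down, gripper open.
Joint ranges: [-3.14, 3.14], [-1.21, 2.06], [-1.07, 1.41], [-3.16, 2.05], [-2.99, -0.16], [-3.1, 3.1]. Speed limits (rad/s): [2.79, 2.79, 3.14, 3.14, 3.14, 3.14].

INTERFACE

Orientations are given as a unit quaternion [x, y, z, w].
In Python, from rig import manip, capture gives the robot as it stands.
- The arm moves only by the shell command python3 -m handwheel 'ROWS'. ROWS is JSON, a list that holds one entry, the list of rows, each a list of 7 numbers: the turn, a rotation vector about the tool's x, y, z in degrees, then the shift along the tool's x, y, z in mm, then the closure, from 0 (fully open) to 1 (shut). In form: [[[rx, ry, rz, dx, dy, dz, claw], ...]]. A call has 1 to 20 rows; each row is the pose to reach, as a shift and turn from the pose measured when the call began, along the tool's axes at that moment; what a row does not reach only later rows make up. A row lasts 1/10 s, in which the tool goes at most 50 mm and 8.59 degrees, less where a joint would pass 70% of its speed; a pose out of reach is approached as far as the arm can. A call with a gripper value outside its range is refused whole. The fingers move at their own pace and stop on an object; the grip force is fixed at half the most. Time passes only in rows, so rows that repeat a pose let the fingers close. It gives the time, the measured TCP pose, the force and the opening at its end, in the units of the state.
- manip.observe(): the state, without advancing time (a new reading comes with each control period).
- capture(name): name is "side" or "top"; returns a dict with "frame" (384x512x3 uint8, red, green, blue), "range_z" (384x512 float32, mm along the optical axis (not along the pixel's ray), 0 where there is no reading), "intrinsics" (3x3 intrinsics, pixels), "cam_to_world" (4x4, takes a point from camera to world coordinates). Camera axes: x right, y up, looking along -z (the intrinsics and any distortion apply to the point x, -y, -z); pixel columns grow to the right and rows downward; lengths in mm; the calibration is good to about 2 mm. A picture is of the moment at which its call begins.
- manip.close_job(): hands the job in, once; it reports no verdict.
The state is a dict: "time": time; "joint_pos": joint angles; "joint_velocities": joint speeds; "joint_torque": joint torques, N m; "eef_pos": TCP position; "tcp_rot": TCP orientation; "ft_force": force on the tool from outside, world axes, zero at the start; "moment": the same for the moment, N m; "finger_gap": opening from 0.0 (shut) to 1.0 (fully open).
Only numpy, scipy, OpenCV 4.12 (cv2) and the standard library are available. Lean on these libraries where they do the work, as an engineer would, in place of code of your own. Each camera call takes 0.05 s, during which the arm holds its last target.

TASK

Clip the longer of the two wooden recipe cards onto the clipboard that lies on the kitchen counter: lay it flat on the board, centred and straight, and push its plain end in under the sprung clip, letting the card's own edge lift the clip, until the card is fully home against the stop. Keep the gripper off the clip, leave the short card where it is, and let go of the long card.

Things in the scene. Friction and masses are not known exactly. Their poses are not given: they have to be found in the camera images.
- board: Dark wood clipboard fixed on counter, 300 (x) by 150 (y) by 8 mm thick. Origin: centre of its underside; x points along it to the clip end. Its top is at z = +8 mm. A steel stop 90 mm wide, 8 mm high crosses it under the clip, its face at board x = +88 mm. A card pushed level along +x meets the clip's flap, lifts the clip (push 1 to 5 N, more if pressed down) and goes 33 mm past the lip to the stop.
- clip: Steel spring clip, 90 mm wide, up to 28 mm above the board's top. Origin: middle of its hinge, at board x = +98, y = 0, z = +14 mm; shut, its axes are the board's. Its lip is a bar across the board at board x = +55 mm, 1 mm above the top when shut, pressing with 2 to 3 N. A lead-in flap slopes up from it at 20 degrees to board x = +28 mm, its edge about 11 mm above the board's top.
- long_card: Longer recipe card: stiff light wood, 150 (x) by 60 (y) by 4 mm, paper on top, about 60 g. Origin: centre of its underside. At its tail (-x) stands a wooden grip block, 14 mm thick (x), 44 mm wide (y), from 4 to 34 mm above the origin, centred at card x = -63, y = 0 mm. The plain +x end goes under the clip. Home, its origin is at board x = +13, y = 0, z = +8 mm.
- short_card: Shorter recipe card, left alone: like the long one but 80 mm long, its grip block centred at card x = -28 mm. Origin: centre of its underside.
Things that resemble listed ones, but are neither listed nor needed, are in the scene too. Leave any blue or purple look-alike of the long_card alone.

How it is judged:
By the outcome, as a careful person would: the job done as asked, in the order asked, and still so for the second after the job is handed in, with the robot touching nothing.
It also fails if it takes over 42 s, if anything falls off the work surface, if the arm or the gripper's body presses on something with over 40 N, if the wrist force passes 120 N, or if a joint passes its speed limit or range.

## Working session

There is one attempt and no reset: what is moved stays moved. The work goes in short steps, Python scripts to look and compute and a shell command to move; the robot and the scene stay as the last step left them, time stands still between calls to the robot, and variables do not carry over. Pictures are saved under pics/ and viewed, and the job is handed in when it is done.

```bash
mkdir -p pics; ls; python3 - <<'E'
from rig import manip, capture
import cv2, numpy as np
print(manip.observe())
for n in ("side","top"):
    c=capture(n); cv2.imwrite(f"pics/{n}0.png",c["frame"][:,:,::-1]); np.savez(f"/tmp/{n}0.npz",**c)
    print(n,c["intrinsics"],c["cam_to_world"],[k for k in c])
E
```

```text
pics
{'time': 0.0, 'joint_pos': array([-1.06137378e+00,  3.85525478e-01,  6.60982939e-03, -5.24515210e-04,
       -1.19404189e+00, -2.58600749e-01]), 'joint_velocities': array([ 0.00097429, -0.00047268, -0.00025042,  0.00102501, -0.00142668,
        0.00080851]), 'joint_torque': array([ 1.45202099e-03, -3.90665388e+01,  1.87403619e+01,  4.21998784e+00,
        1.08657213e-02, -1.84457517e-04]), 'eef_pos': array([ 154.96824881, -604.76276978,  190.16842737]), 'tcp_rot': array([-1.24986349e-01,  9.92157843e-01,  1.09322612e-03, -1.78834755e-04]), 'ft_force': array([ 0.80861415, -0.02146287,  0.16695778]), 'moment': array([-0.00232631, -0.00144848, -0.0140872 ]), 'finger_gap': 1.002798097123666}
side [[410.45227586   0.         260.70975529]
 [  0.         410.45227586 196.26525787]
 [  0.           0.           1.        ]] [[ 7.72774461e-01  3.41646866e-01 -5.34880408e-01  7.74531745e+01]
 [-6.34611998e-01  4.28339921e-01 -6.43267070e-01 -5.40241142e+02]
 [ 9.34045317e-03  8.36541888e-01  5.47823352e-01  5.06732280e+02]
 [ 0.00000000e+00  0.00000000e+00  0.00000000e+00  1.00000000e+00]] ['frame', 'range_z', 'intrinsics', 'cam_to_world']
top [[477.92784147   0.         255.01803546]
 [  0.         477.92784147 186.68300124]
 [  0.           0.           1.        ]] [[-1.78866604e-02  9.94071779e-01 -1.07244421e-01  3.92488238e+02]
 [-9.99772909e-01 -1.65395209e-02  1.34377856e-02  4.93434040e+00]
 [ 1.15843521e-02  1.07460424e-01  9.94141871e-01  1.08891213e+03]
 [ 0.00000000e+00  0.00000000e+00  0.00000000e+00  1.00000000e+00]] ['frame', 'range_z', 'intrinsics', 'cam_to_world']
```

View pics/top0.png

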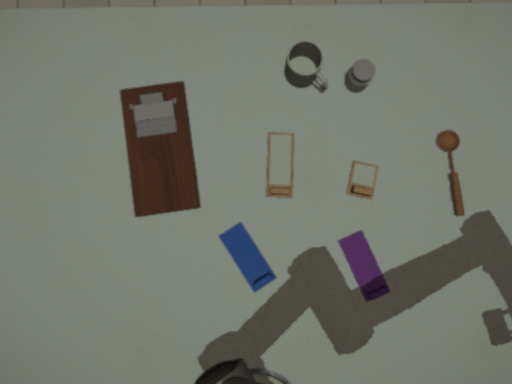

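View pics/side0.png

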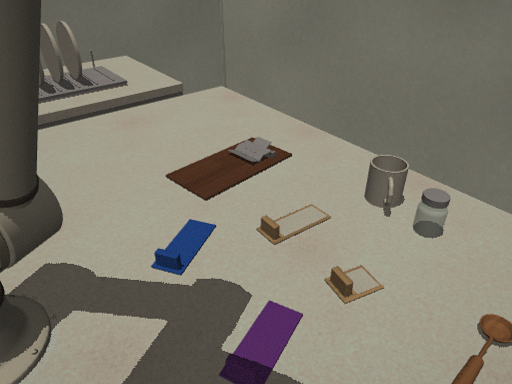

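Top view: the wood/paper long card is at (280,165) with its block at (280,190), and the short card is at (362,180). The clipboard is at (160,150) with its clip at (155,115). Things that could be taken for the long card are the short card (362,180), the blue card (247,257) and the purple card (363,266). I choose (280,165) because it is the longer light-wood one.

```bash
cat > h.py <<'E'
import numpy as np, cv2
def ray(c,uv,z):
    K=c["intrinsics"];T=c["cam_to_world"]
    uv=np.atleast_2d(np.asarray(uv,float))
    d=np.c_[(uv[:,0]-K[0,2])/K[0,0],-(uv[:,1]-K[1,2])/K[1,1],-np.ones(len(uv))]@T[:3,:3].T
    o=T[:3,3]; s=(z-o[2])/d[:,2]
    return o+s[:,None]*d
def depthpts(c):
    K=c["intrinsics"];T=c["cam_to_world"];D=c["range_z"]
    v,u=np.mgrid[:D.shape[0],:D.shape[1]]
    p=np.stack([(u-K[0,2])/K[0,0]*D,-(v-K[1,2])/K[1,1]*D,-D],-1)
    return p@T[:3,:3].T+T[:3,3]
E
python3 - <<'E'
from h import *
c=dict(np.load("/tmp/top0.npz")); f=c["frame"]; P=depthpts(c)
cv2.imwrite("pics/crop_top.png",cv2.resize(f[70:230,110:400][:,:,::-1],None,fx=2.7,fy=2.7,interpolation=cv2.INTER_CUBIC))
s=dict(np.load("/tmp/side0.npz"));g=s["frame"]
cv2.imwrite("pics/crop_side.png",cv2.resize(g[120:310,150:410][:,:,::-1],None,fx=3,fy=3,interpolation=cv2.INTER_CUBIC))
hsv=cv2.cvtColor(f,cv2.COLOR_RGB2HSV)
for n,(x0,y0,x1,y1) in dict(board=(110,70,210,225),card=(258,122,302,206),short=(340,150,385,205)).items():
    print(n,[ (p,hsv[p[1],p[0]].tolist(),P[p[1],p[0]].round(0).tolist()) for p in ([((x0+x1)//2,(y0+y1)//2),(x0+2,y0+2)])])
print(hsv[160:200:2,280].tolist()); print(hsv[165,262:300].tolist())
E
```

```text
board [((160, 147), [10, 140, 60], [604.0, 206.0, 9.0]), ((112, 72), [45, 27, 130], [787.0, 321.0, -2.0])]
card [((280, 164), [44, 28, 135], [561.0, -68.0, 6.0]), ((260, 124), [48, 23, 135], [656.0, -24.0, 0.0])]
short [((362, 177), [42, 29, 133], [528.0, -255.0, 4.0]), ((342, 152), [48, 25, 134], [587.0, -212.0, 3.0])]
[[42, 29, 134], [44, 29, 133], [44, 28, 135], [42, 32, 134], [44, 28, 135], [47, 27, 134], [44, 28, 135], [43, 30, 134], [43, 30, 134], [43, 31, 133], [44, 29, 132], [41, 31, 133], [23, 57, 126], [17, 104, 115], [17, 114, 103], [17, 112, 121], [18, 110, 118], [17, 110, 86], [18, 93, 118], [46, 22, 126]]
[[46, 25, 134], [46, 25, 135], [48, 25, 135], [44, 25, 132], [36, 29, 122], [21, 59, 112], [18, 86, 115], [20, 66, 120], [33, 37, 125], [41, 31, 133], [40, 29, 132], [40, 29, 130], [41, 31, 132], [39, 31, 132], [41, 31, 133], [42, 29, 133], [43, 30, 135], [44, 29, 134], [45, 30, 134], [45, 30, 135], [44, 29, 134], [42, 29, 132], [44, 29, 134], [44, 29, 133], [46, 29, 134], [44, 28, 135], [44, 29, 133], [39, 31, 131], [26, 44, 122], [19, 78, 115], [19, 80, 115], [29, 43, 119], [40, 29, 131], [45, 27, 133], [43, 27, 134], [48, 25, 134], [45, 26, 135], [45, 27, 133]]
```

View pics/crop_top.png

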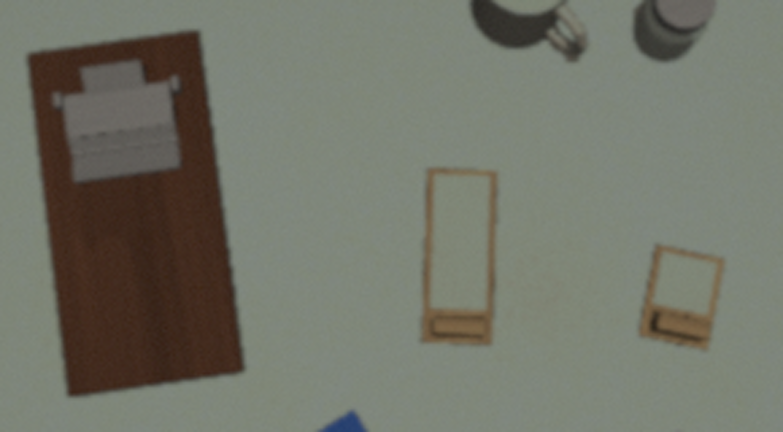

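View pics/crop_side.png

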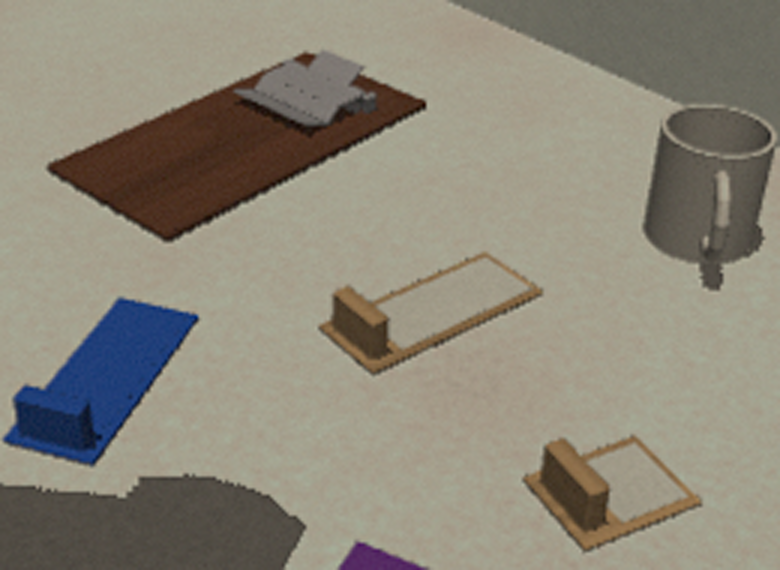

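The crops confirm the long wooden card: paper top, block at the near end, plain end pointing away from the robot. The board's clip is at its far end. Next I'll fit both outlines.

```bash
cat >> h.py <<'E'
def pose(c,roi,z,kind):
    x0,y0,x1,y1=roi; f=c["frame"]; k=4
    im=cv2.resize(f[y0:y1,x0:x1],None,fx=k,fy=k,interpolation=cv2.INTER_CUBIC)
    h=cv2.cvtColor(im,cv2.COLOR_RGB2HSV)
    m=(h[...,1]>(55 if kind=="card" else 80)).astype(np.uint8)*255
    m=cv2.morphologyEx(m,cv2.MORPH_OPEN,np.ones((3,3)))
    cs,_=cv2.findContours(m,cv2.RETR_EXTERNAL,cv2.CHAIN_APPROX_NONE)
    q=max(cs,key=cv2.contourArea)[:,0].astype(float)
    uv=(q+.5)/k-.5+[x0,y0]
    W=ray(c,uv,z)
    r=cv2.minAreaRect(W[:,:2].astype(np.float32))
    b=cv2.boxPoints(r); 
    e=[b[1]-b[0],b[2]-b[1]]; L=max(e,key=np.linalg.norm); L=L*np.sign(L[0])
    return dict(ctr=np.array(r[0]),size=sorted(r[1]),yaw=np.degrees(np.arctan2(L[1],L[0])),W=W)
E
python3 - <<'E'
from h import *
t=dict(np.load("/tmp/top0.npz")); s=dict(np.load("/tmp/side0.npz"))
for n,c,roi,z,k in [("boardT",t,(110,70,210,225),8,"board"),("boardS",s,(160,130,300,200),8,"board"),("cardT",t,(258,122,302,206),4,"card"),("shortT",t,(340,150,385,205),4,"card")]:
    p=pose(c,roi,z,k); print(n,p["ctr"].round(1),np.round(p["size"],1),round(p["yaw"],2))
# block top in depth
P=depthpts(t); 
for n,(a,b,cc,d) in dict(card=(266,182,294,200),short=(345,180,380,200)).items():
    q=P[b:d,a:cc].reshape(-1,3); q=q[q[:,2]>25]; print(n,"block",len(q),q.mean(0).round(1),q.min(0).round(1),q.max(0).round(1))
q=P[80:140,120:190].reshape(-1,3); q=q[q[:,2]>14]; print("clip",cv2.minAreaRect(q[:,:2].astype(np.float32)),q[:,2].max())
q=P[125:210,140:180].reshape(-1,3);print("boardz",np.median(P[150:200,145:185,2]),"cardz",np.median(P[140:175,274:288,2]))
P=depthpts(s); q=P[205:245,255:285].reshape(-1,3); q=q[(q[:,2]>25)&(q[:,2]<45)]; print("side block",len(q),q.mean(0).round(1),np.percentile(q,[2,98],0).round(1))
E
```

```text
boardT [602.6 207.8] [146. 295.] 7.31
boardS [600.5 204.7] [154.3 302.8] 7.39
cardT [560.2 -67.4] [ 59.9 149.5] -3.29
shortT [ 521.6 -255.4] [60.  79.6] -13.29
card block 127 [496.8 -64.3  41.6] [392.5 -87.2  27.3] [ 505.2    4.9 1088.9]
short block 135 [ 493.1 -245.7   48.7] [ 392.5 -272.    25.3] [ 504.4    4.9 1088.9]
clip ((555.2255249023438, 152.9370574951172), (424.3043518066406, 116.27018737792969), 26.96087646484375) 1088.9121276680146
boardz 7.724429048824504 cardz 3.9970439119492767
side block 155 [494.4 -66.2  31.7] [[488.6 -85.1  25.6]
 [503.  -44.   35.4]]
```

```bash
cat >> h.py <<'E'
from scipy.spatial.transform import Rotation as R
def delta(obs,pos,yaw_y=None,ref=None):
    """world TCP target pos, desired world yaw (deg) of tool y, tool z straight down -> rotvec deg, shift mm"""
    Rt=R.from_quat(obs["tcp_rot"])
    sh=Rt.inv().apply(np.asarray(pos)-obs["eef_pos"])
    a=np.radians(yaw_y); y=np.array([np.cos(a),np.sin(a),0]); z=np.array([0,0,-1.]); x=np.cross(y,z)
    G=R.from_matrix(np.c_[x,y,z])
    return (Rt.inv()*G).as_rotvec(degrees=True).round(2), sh.round(1)
E
python3 - <<'E'
from h import *
from rig import manip
o=manip.observe()
print(delta(o,(497.2,-63.9,110),86.7), o["eef_pos"])
E
```

```text
(array([ 0.11, -0.03, 17.66]), array([-465.7,  439. ,   81.1])) [ 154.96956468 -604.88098674  190.29518787]
```

```bash
python3 -m handwheel '[[[0.1,0,17.7,-40,38,0,0],[0.1,0,17.7,-100,95,5,0],[0.1,0,17.7,-200,190,15,0],[0.1,0,17.7,-300,285,30,0],[0.1,0,17.7,-465.7,439,60,0],[0.1,0,17.7,-465.7,439,60,0],[0.1,0,17.7,-465.7,439,60,0],[0.1,0,17.7,-465.7,439,60,0],[0.1,0,17.7,-465.7,439,60,0],[0.1,0,17.7,-465.7,439,60,0],[0.1,0,17.7,-465.7,439,70,0],[0.1,0,17.7,-465.7,439,81,0],[0.1,0,17.7,-465.7,439,81,0],[0.1,0,17.7,-465.7,439,81,0],[0.1,0,17.7,-465.7,439,81,0],[0.1,0,17.7,-465.7,439,81,0],[0.1,0,17.7,-465.7,439,81,0],[0.1,0,17.7,-465.7,439,81,0]]]'
python3 - <<'E'
from h import *
from rig import manip,capture
o=manip.observe()
print(o["time"],delta(o,(497.2,-63.9,7),86.7), o["eef_pos"])
c=capture("side"); cv2.imwrite("pics/s1.png",c["frame"][:,:,::-1])
E
```

```text
time: 1.9
eef_pos: [496.8, -64.9, 110.6]
tcp_rot: [0.03, 1.0, 0.0, 0.0]
ft_force: [0.3, -0.3, 0.7]
finger_gap: 0.999
1.9 (array([ 0.02,  0.02, -0.14]), array([ -0.3,   1. , 103.6])) [496.83139478 -64.93133214 110.58360481]
```

View pics/s1.png

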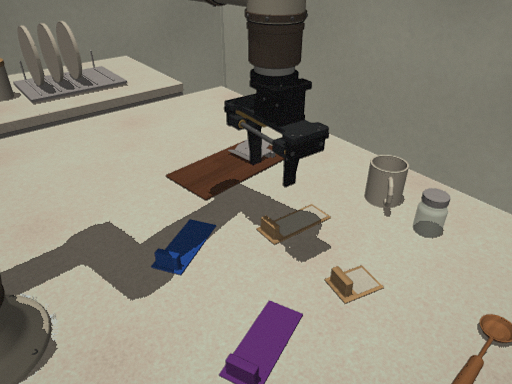

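The gripper hovers over the long card's block at (270,228), with its fingers at (255,150) and (290,180) on either side. I'll go down and grip.

```bash
python3 -m handwheel '[[[0,0,0,0,1,40,0],[0,0,0,0,1,75,0],[0,0,0,0,1,95,0],[0,0,0,0,1,102,0],[0,0,0,0,1,103,0],[0,0,0,0,1,103,0],[0,0,0,0,1,103,1],[0,0,0,0,1,103,1],[0,0,0,0,1,103,1],[0,0,0,0,1,103,1],[0,0,0,0,1,103,1],[0,0,0,0,1,103,1],[0,0,0,0,1,103,1],[0,0,0,0,1,103,1],[0,0,0,0,1,103,1]]]'
```

```text
time: 3.45
eef_pos: [497.0, -63.8, 7.5]
tcp_rot: [0.03, 1.0, 0.0, 0.0]
ft_force: [0.3, -0.0, 0.1]
finger_gap: 0.263
```

The gap of 0.263 (about 23 mm) doesn't match the 44 mm block, so I'll look.

```bash
python3 - <<'E'
from h import *
from rig import manip,capture
c=capture("side"); cv2.imwrite("pics/s2.png",cv2.resize(c["frame"][100:300,180:380][:,:,::-1],None,fx=3,fy=3))
c=capture("top"); cv2.imwrite("pics/t2.png",cv2.resize(c["frame"][100:240,210:350][:,:,::-1],None,fx=4,fy=4))
o=manip.observe();print(o["finger_gap"],o["ft_force"],o["moment"])
E
```

```text
0.17380191226721278 [ 0.19176043 -0.59962177 -0.27320628] [ 0.03683909 -0.02386488 -0.05200925]
```

View pics/s2.png

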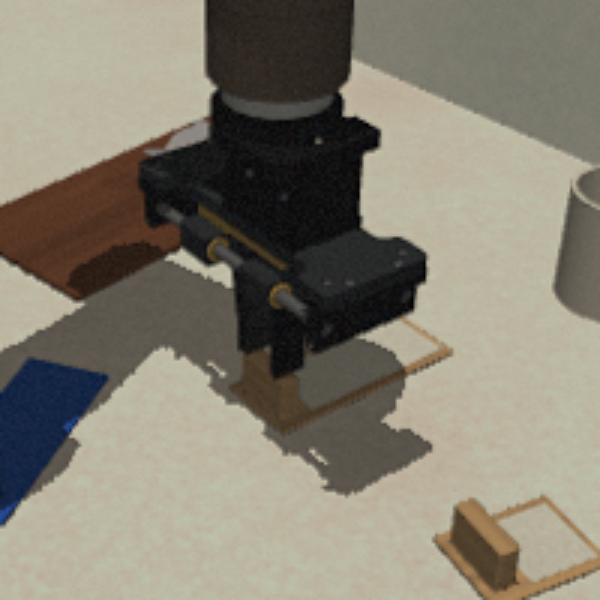

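View pics/t2.png

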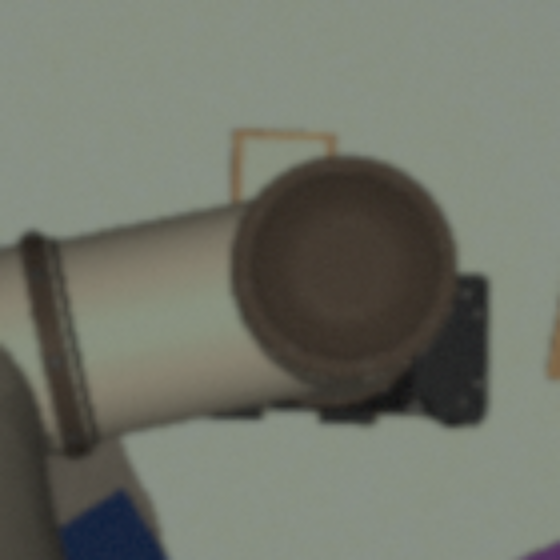

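```bash
cat >> h.py <<'E'
def proj(c,p):
    T=np.linalg.inv(c["cam_to_world"]);K=c["intrinsics"]
    q=np.atleast_2d(p)@T[:3,:3].T+T[:3,3]
    return np.c_[K[0,0]*q[:,0]/-q[:,2]+K[0,2],-K[1,1]*q[:,1]/-q[:,2]+K[1,2]]
E
python3 - <<'E'
from h import *
from rig import manip,capture
c=capture("side");np.savez("/tmp/side2.npz",**c)
o=manip.observe();print(o["finger_gap"],o["eef_pos"],o["ft_force"])
P=depthpts(c)
im=cv2.resize(c["frame"][150:260,220:340][:,:,::-1],None,fx=5,fy=5,interpolation=cv2.INTER_CUBIC)
for p,col in [((497,-64,7),(0,0,255)),((490,-64,34),(0,255,0)),((504,-64,34),(0,255,0)),((490,-86,34),(255,255,0)),((490,-42,34),(255,255,0))]:
    u=(proj(c,p)[0]-[220,150])*5+2; cv2.circle(im,tuple(int(v) for v in u),4,col,-1)
cv2.imwrite("pics/s3.png",im)
for v in range(200,245,3): print(v,P[v,272].round(0).tolist(),P[v,264].round(0).tolist(),c["frame"][v,272].tolist())
E
```

```text
0.12481975277740923 [496.99709078 -63.81274016   7.5318939 ] [ 0.3246381  -0.15893911 -0.18279253]
200 [462.0, -108.0, 121.0] [457.0, -93.0, 115.0] [43, 43, 39]
203 [484.0, -83.0, 92.0] [489.0, -55.0, 75.0] [9, 12, 12]
206 [483.0, -84.0, 86.0] [489.0, -55.0, 68.0] [9, 9, 10]
209 [484.0, -83.0, 79.0] [488.0, -56.0, 62.0] [13, 11, 16]
212 [487.0, -81.0, 70.0] [490.0, -54.0, 54.0] [14, 13, 10]
215 [488.0, -80.0, 62.0] [489.0, -55.0, 48.0] [10, 12, 11]
218 [488.0, -80.0, 55.0] [488.0, -57.0, 42.0] [9, 9, 9]
221 [490.0, -78.0, 46.0] [490.0, -54.0, 32.0] [9, 9, 9]
224 [489.0, -80.0, 41.0] [489.0, -56.0, 27.0] [36, 30, 20]
227 [489.0, -79.0, 33.0] [490.0, -55.0, 18.0] [81, 66, 48]
230 [490.0, -79.0, 25.0] [491.0, -55.0, 10.0] [73, 58, 42]
233 [489.0, -80.0, 19.0] [490.0, -56.0, 4.0] [76, 62, 43]
236 [490.0, -80.0, 11.0] [484.0, -63.0, 4.0] [72, 57, 41]
239 [491.0, -79.0, 3.0] [481.0, -67.0, 0.0] [67, 53, 37]
242 [485.0, -86.0, 3.0] [476.0, -73.0, -1.0] [78, 65, 49]
```

View pics/s3.png

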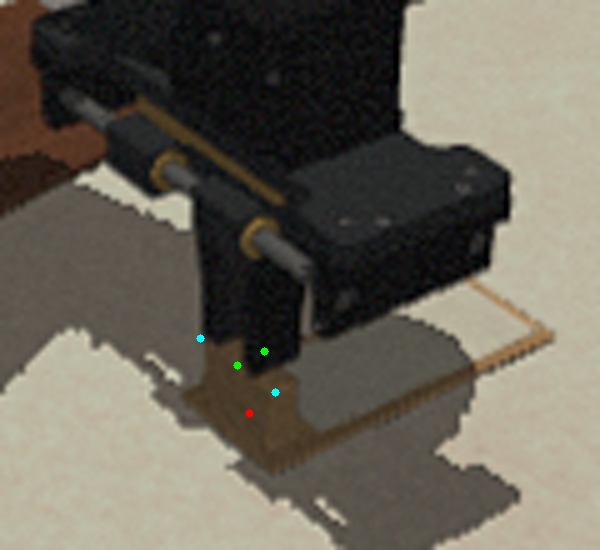

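```bash
python3 - <<'E'
from h import *
c=dict(np.load("/tmp/side2.npz"))
for z in (110.6,143): print(z,proj(c,[(488,-64-43,z),(488,-64-58,z),(488,-64+43,z),(488,-64+58,z)]).round(0).tolist())
im=cv2.imread("pics/s1.png"); cv2.imwrite("pics/s1c.png",cv2.resize(im[80:260,210:350],None,fx=4,fy=4,interpolation=cv2.INTER_CUBIC)[:600])
E
```

```text
110.6 [[283.0, 199.0], [289.0, 203.0], [252.0, 180.0], [247.0, 176.0]]
143 [[284.0, 184.0], [290.0, 187.0], [252.0, 164.0], [247.0, 161.0]]
```

View pics/s1c.png

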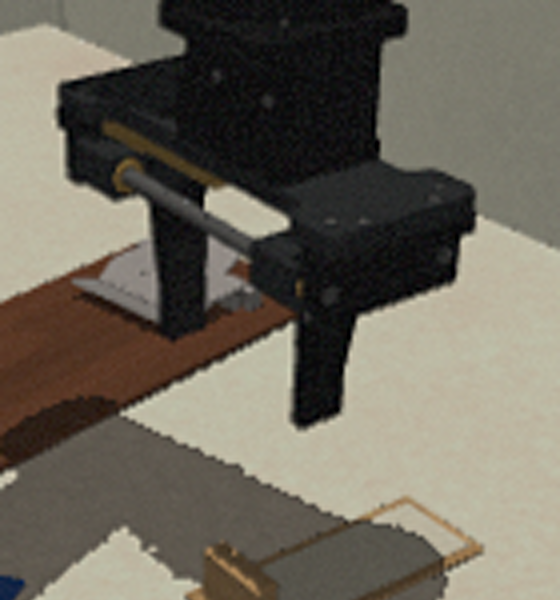

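The picture shows the fingertips at (284,186). That fits a tip height of about 143 mm, not the reported 110 mm, so the real tips are about 32 mm higher than the reported TCP and the jaws shut above the block. Nothing was touched: the force is about 0 and the card hasn't moved. I'll open and measure the tip offset.

```bash
python3 -m handwheel '[[[0,0,0,0,0,0,0],[0,0,0,0,0,0,0],[0,0,0,0,0,0,0],[0,0,0,0,0,0,0],[0,0,0,0,0,0,0],[0,0,0,0,0,0,0],[0,0,0,0,0,0,0],[0,0,0,0,0,0,0],[0,0,0,0,0,0,0],[0,0,0,0,0,0,0]]]'
python3 - <<'E'
from h import *
from rig import manip,capture
c=capture("side");np.savez("/tmp/side3.npz",**c)
o=manip.observe();print(o["time"],o["finger_gap"],o["eef_pos"],o["ft_force"])
P=depthpts(c);f=c["frame"].astype(int)
m=(f.max(-1)<30)&(abs(P[...,0]-497)<14)&(P[...,2]<75)
q=P[m];print(len(q))
for lo,hi in((-200,-64),(-64,80)):
    k=q[(q[:,1]>lo)&(q[:,1]<hi)];print(len(k),np.percentile(k,[1,50,99],0).round(1).tolist())
cv2.imwrite("pics/s4.png",cv2.resize(c["frame"][150:260,220:340][:,:,::-1],None,fx=5,fy=5,interpolation=cv2.INTER_CUBIC))
E
```

```text
time: 4.6
eef_pos: [497.0, -63.8, 7.5]
tcp_rot: [0.03, 1.0, 0.0, 0.0]
ft_force: [-0.6, 0.3, -0.2]
finger_gap: 0.943
4.65 0.965500057677833 [497.01675054 -63.80009649   7.53013791] [ 0.90149818 -0.211147    0.32903147]
257
119 [[483.1, -117.0, 41.6], [492.1, -113.6, 56.6], [503.2, -106.0, 74.4]]
138 [[487.7, -23.9, 41.3], [495.3, -21.8, 58.4], [507.7, -15.5, 74.4]]
```

View pics/s4.png

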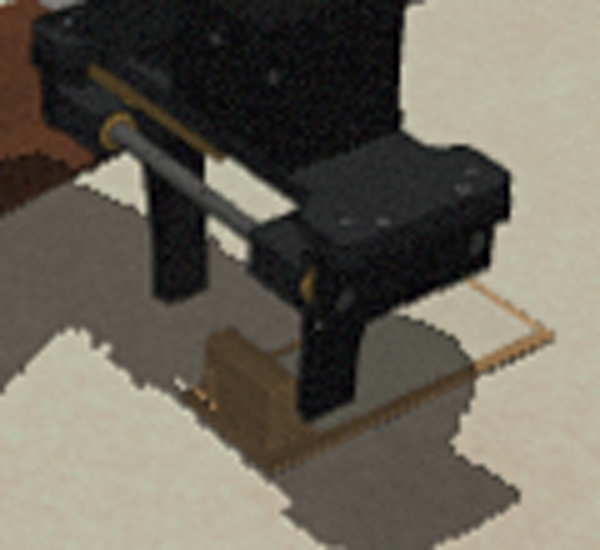

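Both tips are at about z=41 and centred at y≈-64, so the offset is about +33 mm in z only. I'll lower by 31 mm and watch the force.

```bash
python3 -m handwheel '[[[0,0,0,0,0,10,0],[0,0,0,0,0,20,0],[0,0,0,0,0,25,0],[0,0,0,0,0,28,0],[0,0,0,0,0,31,0],[0,0,0,0,0,31,0],[0,0,0,0,0,31,0]]]'
python3 - <<'E'
from h import *
from rig import manip,capture
c=capture("side");np.savez("/tmp/side3.npz",**c)
o=manip.observe();print(o["time"],o["finger_gap"],o["eef_pos"],o["ft_force"])
P=depthpts(c);f=c["frame"].astype(int)
m=(f.max(-1)<30)&(abs(P[...,0]-497)<14)&(P[...,2]<55)
q=P[m];print(len(q))
for lo,hi in((-200,-64),(-64,80)):
    k=q[(q[:,1]>lo)&(q[:,1]<hi)];print(len(k),np.percentile(k,[1,50,99],0).round(1).tolist())
cv2.imwrite("pics/s5.png",cv2.resize(c["frame"][150:260,220:340][:,:,::-1],None,fx=5,fy=5,interpolation=cv2.INTER_CUBIC))
E
```

```text
time: 5.35
eef_pos: [497.2, -63.8, -23.4]
tcp_rot: [0.03, 1.0, 0.0, 0.0]
ft_force: [-0.1, 0.5, -0.3]
finger_gap: 0.998
5.4 0.9954770405151796 [497.27041147 -63.75507293 -23.27779064] [ 1.08879773  0.04862451 -0.27096615]
286
127 [[483.1, -120.1, 10.6], [492.0, -116.0, 25.8], [503.7, -108.6, 45.7]]
159 [[488.1, -21.7, 9.8], [495.0, -19.1, 32.3], [506.6, -10.8, 53.7]]
```

View pics/s5.png

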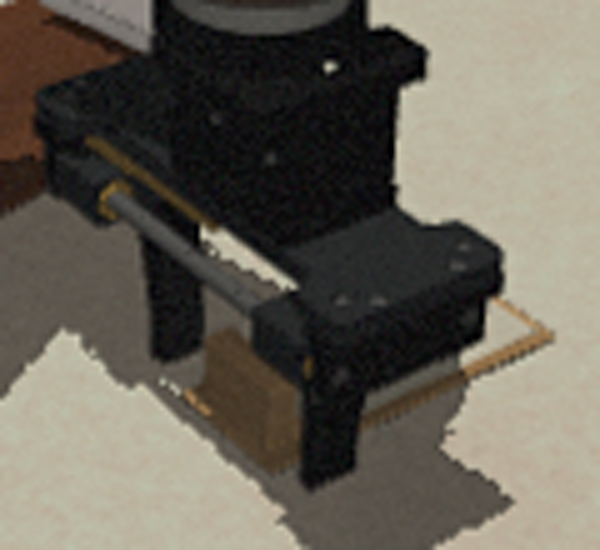

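The fingers straddle the block with tips at z≈9 and no contact, so I'll close.

```bash
python3 -m handwheel '[[[0,0,0,0,0,0,1],[0,0,0,0,0,0,1],[0,0,0,0,0,0,1],[0,0,0,0,0,0,1],[0,0,0,0,0,0,1],[0,0,0,0,0,0,1],[0,0,0,0,0,0,1],[0,0,0,0,0,0,1],[0,0,0,0,0,0,1],[0,0,0,0,0,0,1],[0,0,0,0,0,0,1]]]'
python3 - <<'E'
from h import *
from rig import manip
b=np.array([602.5,207.3]);yaw=np.radians(7.35);d=np.array([np.cos(yaw),np.sin(yaw)])
o=manip.observe();print(o["finger_gap"],o["eef_pos"],o["ft_force"])
# origin at board x=-55 initially (tip of card at board x=+20): tail block at -118
for bx,z in ((-65,60),(-65,-10)):
    p=b+d*(bx-63); print(p.round(1),delta(o,(p[0],p[1],z),90+7.35))
E
```

```text
time: 6.5
eef_pos: [497.2, -63.7, -23.3]
tcp_rot: [0.03, 1.0, 0.0, 0.0]
ft_force: [-0.5, 0.9, 1.0]
finger_gap: 0.506
0.5057133653003355 [497.24161354 -63.74499909 -23.28615912] [-0.45435801  0.90065489  0.97435055]
[475.6 190.9] (array([  0.02,   0.05, -10.78]), array([ 36.8, 252.9, -83.2]))
[475.6 190.9] (array([  0.02,   0.05, -10.78]), array([ 36.9, 252.9, -13.2]))
```

Gap 0.506 is 44 mm, so the block is held. I'll lift the card and carry it to the board with its origin at board x≈-65, still high.

```bash
python3 -m handwheel '[[[0,0,0,0,0,-15,1],[0,0,0,0,0,-35,1],[0,0,0,0,0,-60,1],[0,0,-1,3,10,-75,1],[0,0,-3,7,40,-83,1],[0,0,-5,12,75,-83,1],[0,0,-7,17,110,-83,1],[0,0,-9,22,145,-83,1],[0,0,-10.8,27,180,-83,1],[0,0,-10.8,32,215,-83,1],[0,0,-10.8,35,238,-83,1],[0,0,-10.8,36.8,249,-83,1],[0,0,-10.8,36.8,253,-83,1],[0,0,-10.8,36.8,253,-83,1],[0,0,-10.8,36.8,253,-83,1]]]'
python3 - <<'E'
from h import *
from rig import manip,capture
o=manip.observe();print(o["finger_gap"],o["eef_pos"],o["ft_force"],o["moment"])
for n in("side","top"):
    c=capture(n);np.savez(f"/tmp/{n}6.npz",**c);cv2.imwrite(f"pics/{n}6.png",c["frame"][:,:,::-1])
E
```

```text
time: 8.0
eef_pos: [475.4, 189.9, 59.6]
tcp_rot: [-0.064, 0.998, -0.0, 0.0]
ft_force: [1.0, -1.2, -0.7]
finger_gap: 0.502
0.5022966387710173 [475.37950993 189.88642956  59.6237988 ] [ 1.03593803 -1.1995443  -0.66845789] [0.01947798 0.02389508 0.06322111]
```

View pics/side6.png

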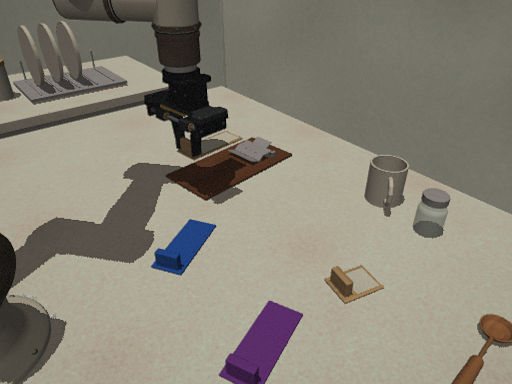

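View pics/top6.png

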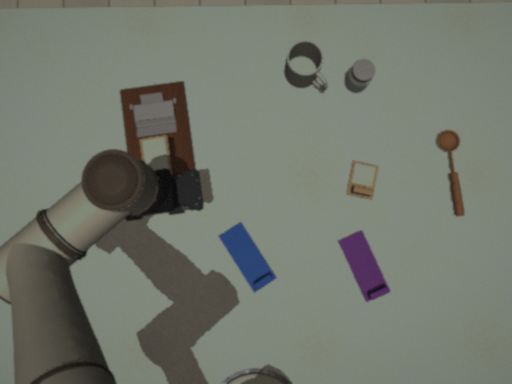

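The card is held over the board with its plain end at about (155,140), in line with the clip at (155,115). I'll lower it to about 4 mm above the board and check the alignment.

```bash
python3 -m handwheel '[[[0,0,0,0,1,20,1],[0,0,0,0,1,45,1],[0,0,0,0,1,62,1],[0,0,0,0,1,69,1],[0,0,0,0,1,71,1],[0,0,0,0,1,71,1],[0,0,0,0,1,71,1]]]'
cat > chk.py <<'E'
from h import *
from rig import manip,capture
import sys
tag=sys.argv[1]; zc=float(sys.argv[2])   # zc: card top z
o=manip.observe();print(round(o["time"],2),o["finger_gap"].round(3),o["eef_pos"].round(1),o["ft_force"].round(1))
for n in("side","top"):
    c=capture(n);np.savez(f"/tmp/{n}{tag}.npz",**c)
    r=(75,225,105,215) if n=="top" else (115,205,155,305)
    k=5 if n=="side" else 4
    cv2.imwrite(f"pics/{n}{tag}.png",cv2.resize(c["frame"][r[0]:r[1],r[2]:r[3]][:,:,::-1],None,fx=k,fy=k,interpolation=cv2.INTER_CUBIC))
E
python3 chk.py 7 16
```

```text
time: 8.8
eef_pos: [476.2, 191.2, -10.4]
tcp_rot: [-0.064, 0.998, 0.001, 0.001]
ft_force: [-0.5, -0.5, -1.6]
finger_gap: 0.508Traceback (most recent call last):
  File "chk.py", line 5, in <module>
    o=manip.observe();print(round(o["time"],2),o["finger_gap"].round(3),o["eef_pos"].round(1),o["ft_force"].round(1))
                                               ^^^^^^^^^^^^^^^^^^^^^
AttributeError: 'float' object has no attribute 'round'
```

```bash
sed -i 's/o\["finger_gap"\].round(3)/round(o["finger_gap"],3)/' chk.py; python3 chk.py 7 16
```

```text
8.8 0.508 [476.2 191.2 -10.4] [-0.5 -0.5 -1.6]
```

View pics/top7.png

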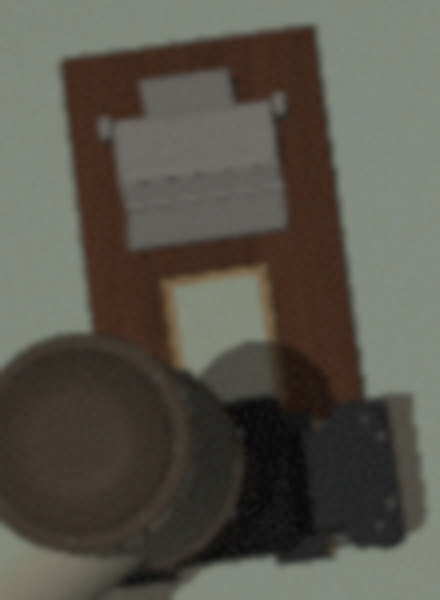

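View pics/side7.png

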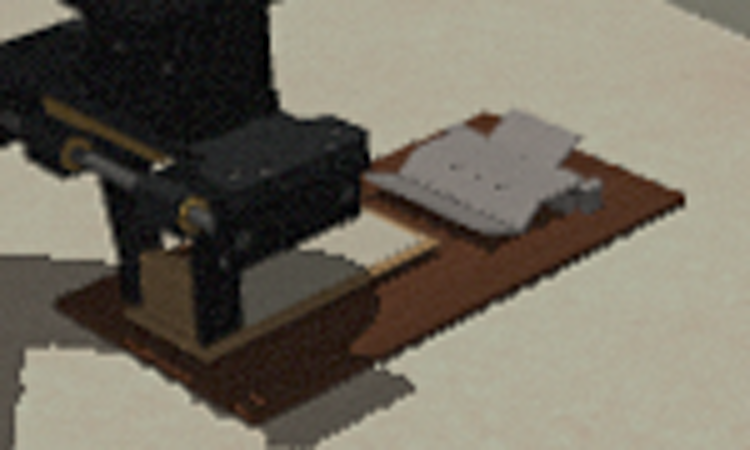

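```bash
cat > al.py <<'E'
from h import *
import sys
tag=sys.argv[1]; zc=float(sys.argv[2])
b=np.array([602.6,207.8]);yaw=np.radians(7.33)
def tob(W): 
    d=W[:,:2]-b; return np.c_[d@[np.cos(yaw),np.sin(yaw)],d@[-np.sin(yaw),np.cos(yaw)]]
c=dict(np.load(f"/tmp/top{tag}.npz")); f=c["frame"].astype(float)
P=depthpts(c)
# profile across board y at several board x, at card top height: brightness (green) edges
g=cv2.GaussianBlur(f[...,1],(3,3),0)
L=[];Rr=[]
for bx in np.arange(float(sys.argv[3]),float(sys.argv[4]),2):
    ys=np.arange(-50,50,.25)
    w=b+bx*np.array([np.cos(yaw),np.sin(yaw)])+ys[:,None]*np.array([-np.sin(yaw),np.cos(yaw)])
    uv=proj(c,np.c_[w,np.full(len(w),zc)]).astype(np.float32)
    v=cv2.remap(g,uv[:,:1],uv[:,1:],cv2.INTER_LINEAR)[:,0]
    h=cv2.remap(f[...,1],uv[:,:1],uv[:,1:],cv2.INTER_LINEAR)[:,0]
    d=np.gradient(v)
    lo=ys[(ys<0)][np.argmax(d[ys<0])]; hi=ys[ys>0][np.argmin(d[ys>0])]
    L.append((bx,lo));Rr.append((bx,hi))
for n,a in(("-y edge",L),("+y edge",Rr)):
    a=np.array(a); print(n,a[:,1].tolist(),"med",np.median(a[:,1]),"slope deg",np.degrees(np.polyfit(a[:,0],a[:,1],1)[0]).round(2))
# front edge
F=[]
for by in np.arange(-24,25,4):
    xs=np.arange(-20,26,.25)
    w=b+xs[:,None]*np.array([np.cos(yaw),np.sin(yaw)])+by*np.array([-np.sin(yaw),np.cos(yaw)])
    uv=proj(c,np.c_[w,np.full(len(w),zc)]).astype(np.float32)
    v=cv2.remap(g,uv[:,:1],uv[:,1:],cv2.INTER_LINEAR)[:,0]
    F.append((by,xs[np.argmin(np.gradient(v))]))
F=np.array(F);print("front",F[:,1].tolist(),np.median(F[:,1]))
Ps=P[145:160,150:168,2];print("card z",np.median(Ps), P[142:170:4,158,2].round(1))
s=dict(np.load(f"/tmp/side{tag}.npz"));Q=depthpts(s)
m=(s["frame"].min(-1)>75); q=Q[m]; t=tob(q); k=(t[:,0]>-60)&(t[:,0]<8)&(abs(t[:,1])<26)&(q[:,2]>3)&(q[:,2]<30)
A=np.c_[t[k],np.ones(k.sum())]; print("side plane: dz/dx,dz/dy,z0",k.sum(),np.linalg.lstsq(A,q[k,2],rcond=None)[0].round(3))
E
python3 al.py 7 16 -12 4
```

```text
-y edge [-28.5, -27.25, -29.0, -27.75, -28.0, -30.0, -28.5, -28.75] med -28.5 slope deg -3.84
+y edge [30.0, 28.25, 28.0, 29.25, 27.5, 28.75, 28.5, 28.5] med 28.5 slope deg -2.98
front [10.25, 10.5, 9.75, 10.25, 10.25, 9.0, 9.75, 9.75, 8.5, 9.25, 9.75, 9.5, 8.5] 9.75
card z 16.918408045445403 [ 8.1 16.4 21.  18.1 20.  19.4 21.7]
side plane: dz/dx,dz/dy,z0 150 [-8.0000e-03 -2.0000e-03  1.6623e+01]
```

The card is centred (edges at ±28.5), with its front at board x≈9.8 and level (slope 0.008), about 4.5 mm above the board. I'll lower it onto the board.

```bash
python3 -m handwheel '[[[0,0,0,0,0,2,1],[0,0,0,0,0,3.5,1],[0,0,0,0,0,4.3,1],[0,0,0,0,0,4.3,1],[0,0,0,0,0,4.3,1]]]'; python3 - <<'E'
from h import *
from rig import manip
o=manip.observe();print(o["ft_force"],o["eef_pos"],delta(o,o["eef_pos"],97.33))
E
```

```text
time: 9.4
eef_pos: [476.0, 191.3, -14.8]
tcp_rot: [-0.064, 0.998, 0.0, 0.001]
ft_force: [0.1, 0.3, -0.5]
finger_gap: 0.506
[ 0.08920848  0.28656084 -0.51986003] [475.97531219 191.25268426 -14.76356139] (array([ 0.05,  0.11, -0.04]), array([0., 0., 0.]))
```

```bash
python3 -m handwheel '[[[0,0,0,-6,0,0,1],[0,0,0,-12,0,0,1],[0,0,0,-18,0,0.2,1],[0,0,0,-23,0,0.2,1],[0,0,0,-28,0,0.2,1],[0,0,0,-32,0,0.2,1],[0,0,0,-36,0,0.2,1],[0,0,0,-36,0,0.2,1]]]'; python3 chk.py 8 12; python3 al.py 8 12 -40 14 
```

```text
time: 10.2
eef_pos: [512.1, 195.8, -15.0]
tcp_rot: [-0.063, 0.998, 0.0, 0.001]
ft_force: [-0.1, -0.6, -0.4]
finger_gap: 0.5
10.2 0.5 [512.1 195.8 -15. ] [-0.1 -0.6 -0.4]
-y edge [-6.0, -6.25, -5.0, -5.25, -0.25, -0.5, -0.25, -33.0, -33.25, -31.25, -31.5, -29.5, -32.0, -28.25, -28.75, -26.0, -26.25, -26.5, -31.25, -31.5, -31.75, -32.0, -32.25, -31.0, -31.25, -26.25, -28.75] med -28.75 slope deg -31.11
+y edge [35.0, 34.75, 35.75, 36.0, 35.75, 35.5, 33.5, 33.25, 33.0, 32.75, 2.75, 2.5, 4.75, 6.0, 8.0, 7.75, 12.75, 14.75, 14.5, 16.75, 18.0, 17.75, 19.75, 24.75, 24.5, 26.0, 25.75] med 24.5 slope deg -18.81
front [25.75, 25.0, 24.5, 25.25, 25.75, 25.75, 25.75, 25.5, 25.75, 24.25, 24.5, 25.25, 25.75] 25.5
card z 14.477403751789211 [ 11.   10.   11.1 281.8 299.6 313.9 317.3]
side plane: dz/dx,dz/dy,z0 23 [-0.035 -0.016 12.339]
```

View pics/side8.png

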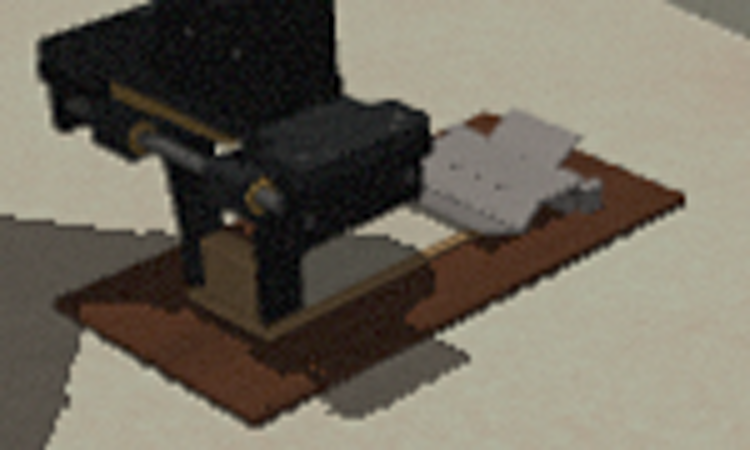

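View pics/top8.png

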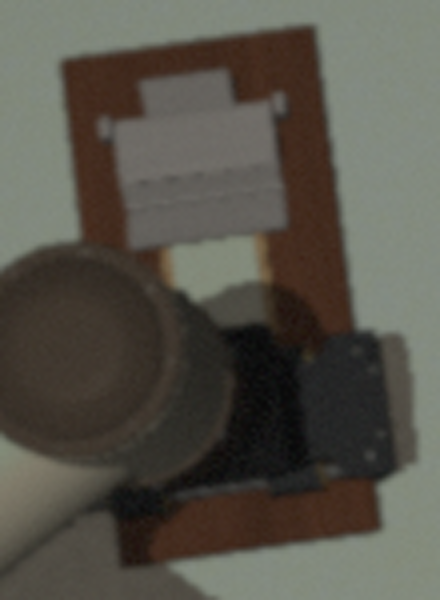

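The card slides straight under the flap: its edges at row 250 of the top crop are 160 and 272, and the clip there spans 130–287. There's no force yet. I'll push on with force checks.

```bash
python3 -m handwheel '[[[0,0,0,-4,0,0,1],[0,0,0,-8,0,0,1],[0,0,0,-12,0,0,1],[0,0,0,-16,0,0,1],[0,0,0,-20,0,0,1],[0,0,0,-24,0,0,1],[0,0,0,-24,0,0,1]]]'; python3 -c "
from h import *
from rig import manip
o=manip.observe();print(o['ft_force'],o['moment'],o['eef_pos'],delta(o,o['eef_pos'],97.33))"
```

```text
time: 11.0
eef_pos: [534.1, 197.8, -15.2]
tcp_rot: [-0.063, 0.998, -0.0, -0.001]
ft_force: [-4.0, -0.6, 1.8]
finger_gap: 0.503
[-3.9901379  -0.58207408  1.78143732] [-0.37237052  1.06085737  0.03012301] [534.10260546 197.83380516 -15.23687962] (array([-0.03, -0.09, -0.09]), array([0., 0., 0.]))
```

```bash
python3 -m handwheel '[[[0,0,0,-4,0.5,0,1],[0,0,0,-8,1,0,1],[0,0,0,-11,1,0,1],[0,0,0,-14,1,0,1],[0,0,0,-16,1,0,1],[0,0,0,-16,1,0,1]]]'; python3 chk.py 9 12;python3 -c "
from h import *
from rig import manip
o=manip.observe();print(o['ft_force'],o['moment'],o['eef_pos'],delta(o,o['eef_pos'],97.33))"
```

```text
time: 11.6
eef_pos: [548.7, 200.2, -15.2]
tcp_rot: [-0.063, 0.998, -0.001, -0.002]
ft_force: [-5.0, -1.6, 3.2]
finger_gap: 0.501
11.6 0.501 [548.7 200.2 -15.2] [-5.  -1.6  3.2]
[-4.91181254 -1.05557464  2.86065749] [-0.25763961  1.30202217  0.0249527 ] [548.73418397 200.16916707 -15.20977601] (array([-0.08, -0.22, -0.1 ]), array([0., 0., 0.]))
```

View pics/side9.png

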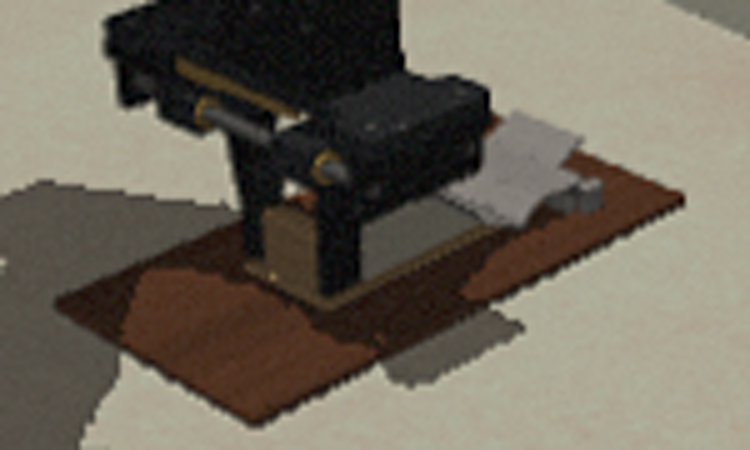

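```bash
python3 -m handwheel '[[[0,0,0,-2,0.4,0,1],[0,0,0,-3.5,0.4,0,1],[0,0,0,-5,0.4,0,1],[0,0,0,-6,0.4,0,1],[0,0,0,-6,0.4,0,1]]]';python3 -m handwheel '[[[0,0,0,-1.5,0,0,1],[0,0,0,-1.5,0,0,1]]]'
```

```text
time: 12.2
eef_pos: [553.7, 200.9, -15.2]
tcp_rot: [-0.063, 0.998, -0.001, -0.003]
ft_force: [-5.5, -1.1, 2.7]
finger_gap: 0.501
time: 12.4
eef_pos: [553.7, 200.8, -15.2]
tcp_rot: [-0.063, 0.998, -0.001, -0.004]
ft_force: [-6.7, 0.4, 3.6]
finger_gap: 0.502
```

```bash
python3 -m handwheel '[[[0,0,0,-2,0,0,1],[0,0,0,-3,0,0,1],[0,0,0,-4,0,0,1],[0,0,0,-4,0,0,1]]]'; python3 -c "
from h import *
from rig import manip
o=manip.observe();print(o['ft_force'],o['moment'],o['eef_pos'],delta(o,o['eef_pos'],97.33))"
```

```text
time: 12.8
eef_pos: [553.5, 200.6, -15.2]
tcp_rot: [-0.063, 0.998, -0.002, -0.008]
ft_force: [-13.8, 1.3, 7.4]
finger_gap: 0.501
[-13.77267738   1.25366262   7.43659085] [0.84543768 3.54020691 0.06768759] [553.5337975  200.64840891 -15.24901486] (array([-0.22, -0.9 , -0.13]), array([0., 0., 0.]))
```

The force went from 5 to 14 N with no further travel, and the total travel of 78.3 mm matches the prediction, so the card is against the stop. I'll relax the push and then open.

```bash
python3 -m handwheel '[[[0,0,0,-0.5,0,0,1],[0,0,0,-0.5,0,0,1],[0,0,0,-0.5,0,0,1]]]'; python3 -m handwheel '[[[0,0,0,0,0,0,0.3],[0,0,0,0,0,0,0.2],[0,0,0,0,0,0,0],[0,0,0,0,0,0,0],[0,0,0,0,0,0,0],[0,0,0,0,0,0,0],[0,0,0,0,0,0,0],[0,0,0,0,0,0,0]]]'
```

```text
time: 13.1
eef_pos: [553.4, 200.8, -15.2]
tcp_rot: [-0.063, 0.998, -0.002, -0.008]
ft_force: [-6.0, 0.6, 3.5]
finger_gap: 0.499
time: 13.9
eef_pos: [553.4, 200.8, -15.2]
tcp_rot: [-0.063, 0.998, -0.002, -0.008]
ft_force: [-0.5, 1.0, 1.0]
finger_gap: 0.994
```

```bash
python3 -m handwheel '[[[0,0,0,0,0,-15,0],[0,0,0,0,0,-40,0],[0,0,0,0,0,-80,0],[0,0,0,0,0,-125,0],[0,0,0,20,-40,-160,0],[0,0,0,40,-85,-170,0],[0,0,0,60,-130,-170,0],[0,0,0,80,-175,-170,0],[0,0,0,80,-220,-170,0],[0,0,0,80,-260,-170,0],[0,0,0,80,-260,-170,0],[0,0,0,80,-260,-170,0]]]'; python3 chk.py 10 12
```

```text
time: 15.1
eef_pos: [509.2, -67.0, 157.0]
tcp_rot: [-0.062, 0.998, -0.002, -0.008]
ft_force: [0.3, 1.2, -0.7]
finger_gap: 1.0
15.1 1.0 [509.2 -67.  157. ] [ 0.3  1.2 -0.7]
```

View pics/side10.png

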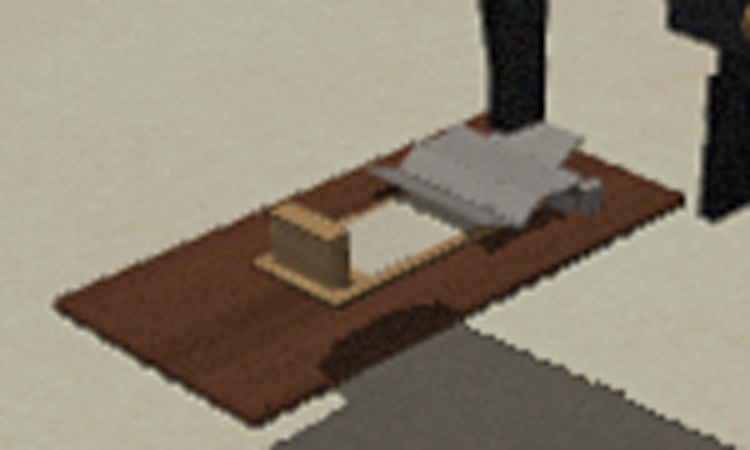

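View pics/top10.png

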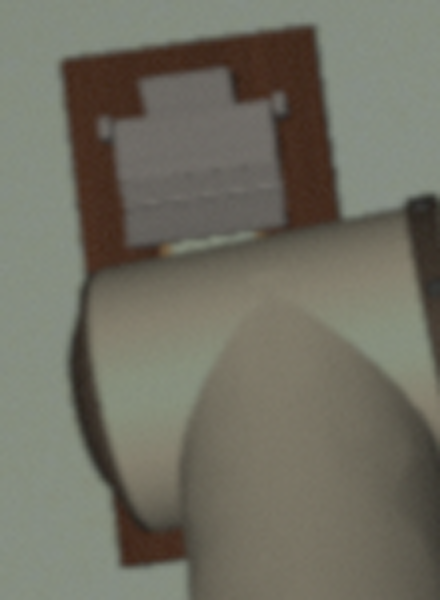

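Released, with the card clipped. The arm hides the top view, so I'll move it away.

```bash
python3 -m handwheel '[[[0,0,0,20,-45,-10,0],[0,0,0,45,-90,-20,0],[0,0,0,70,-130,-30,0],[0,0,0,95,-175,-30,0],[0,0,0,120,-215,-30,0],[0,0,0,150,-255,-30,0],[0,0,0,180,-295,-30,0],[0,0,0,200,-340,-30,0],[0,0,0,200,-380,-30,0],[0,0,0,200,-380,-30,0],[0,0,0,200,-380,-30,0],[0,0,0,200,-380,-30,0]]]'; python3 chk.py 11 12
python3 - <<'E'
from h import *
b=np.array([602.6,207.8]);yaw=np.radians(7.33);A=np.array([[np.cos(yaw),np.sin(yaw)],[-np.sin(yaw),np.cos(yaw)]])
for n in("top","side"):
    c=dict(np.load(f"/tmp/{n}11.npz"));P=depthpts(c);f=c["frame"].astype(int)
    t=(P[...,:2]-b)@A.T
    m=(P[...,2]>30)&(P[...,2]<55)&(t[...,0]>-85)&(t[...,0]<-25)&(abs(t[...,1])<45)
    uv=np.argwhere(m)[:,::-1]; W=ray(c,uv,42); q=(W[:,:2]-b)@A.T
    r=cv2.minAreaRect(q.astype(np.float32));print(n,"block top board frame",len(q),q.mean(0).round(1),r)
c=dict(np.load("/tmp/top11.npz"))
f=cv2.cvtColor(c["frame"],cv2.COLOR_RGB2HSV); P=depthpts(c); t=(ray(c,np.argwhere(np.ones(f.shape[:2]))[:,::-1],12)[:,:2]-b)@A.T
t=t.reshape(*f.shape[:2],2)
m=(f[...,2]>88)&(t[...,0]>-75)&(t[...,0]<20)&(abs(t[...,1])<45)
k=t[m];
for x in range(-60,24,8):
    s=k[abs(k[:,0]-x)<4];print(x,s[:,1].min().round(1),s[:,1].max().round(1),((s[:,1].min()+s[:,1].max())/2).round(1))
print("tail x",k[:,0].min())
p=pose(c,(340,150,385,205),4,"card");print("short",p["ctr"],p["size"],p["yaw"])
E
```

```text
time: 16.4
eef_pos: [359.9, -466.1, 191.5]
tcp_rot: [-0.064, 0.998, -0.002, -0.008]
ft_force: [-0.5, -0.1, -0.2]
finger_gap: 1.0
16.4 1.0 [ 359.9 -466.1  191.5] [-0.5 -0.1 -0.2]
top block top board frame 142 [-50.2  -3.1] ((-50.16872787475586, -3.407796859741211), (15.452008247375488, 44.75577163696289), 1.3433533906936646)
side block top board frame 110 [-57.4 -10.3] ((-58.147796630859375, -8.887863159179688), (56.8603630065918, 27.929859161376953), 89.44125366210938)
-60 -31.6 28.1 -1.8
-52 -31.9 27.5 -2.2
-44 -31.4 28.6 -1.4
-36 -31.7 27.8 -2.0
-28 -31.2 28.9 -1.2
-20 -31.5 28.1 -1.7
-12 -31.0 28.9 -1.1
-4 -31.3 28.4 -1.5
4 -30.6 28.9 -0.8
12 -31.4 28.6 -1.4
20 -30.1 27.8 -1.1
tail x -61.234229806805104
short [ 521.61956787 -256.04528809] [61.399436950683594, 82.13146209716797] -13.190529
```

View pics/top11.png

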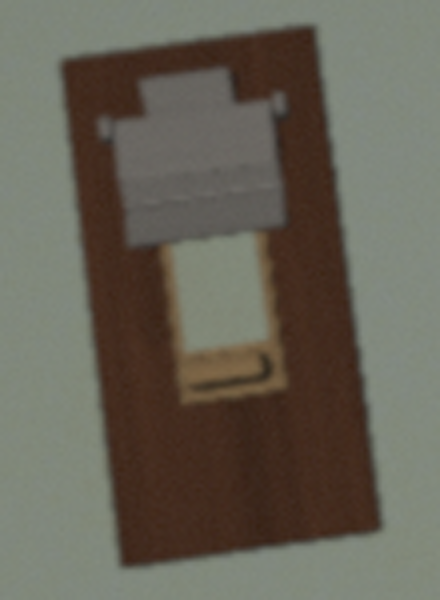

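View pics/side11.png

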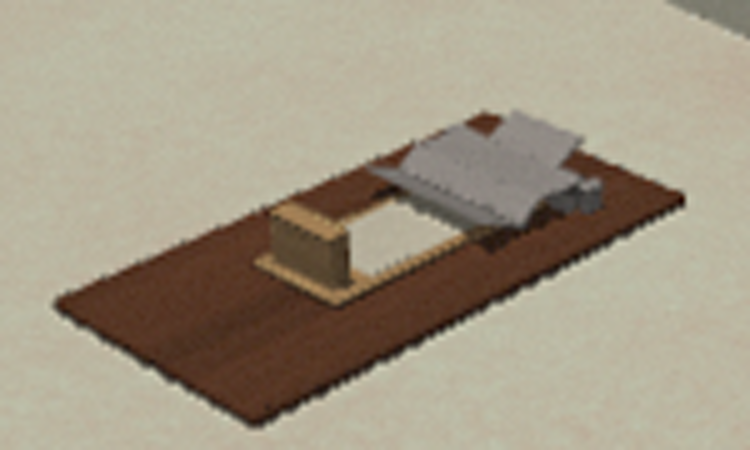

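```bash
python3 - <<'E'
from h import *
b=np.array([602.6,207.8]);yaw=np.radians(7.33);e=np.array([np.cos(yaw),np.sin(yaw)]);n=np.array([-np.sin(yaw),np.cos(yaw)])
c=dict(np.load("/tmp/top11.npz"));g=c["frame"][...,1].astype(np.float32)
def prof(o,d,ss,z):
    w=b+o+ss[:,None]*d
    uv=proj(c,np.c_[w,np.full(len(w),z)]).astype(np.float32)
    return cv2.remap(g,uv[:,:1],uv[:,1:],cv2.INTER_LINEAR)[:,0]
ys=np.arange(-90,90,.25);B=[];C=[]
for x in range(-140,25,3):
    d=np.gradient(cv2.GaussianBlur(prof(x*e,n,ys,8)[:,None],(1,9),0)[:,0])
    lo=ys[ys<-60][np.argmin(d[ys<-60])];hi=ys[ys>60][np.argmax(d[ys>60])];B.append((x,lo,hi))
    if -55<x<20:
        d=np.gradient(cv2.GaussianBlur(prof(x*e,n,ys,12)[:,None],(1,9),0)[:,0])
        m1=(ys>-42)&(ys<-26);m2=(ys<42)&(ys>22)   # outer edge = first strong rise
        C.append((x,ys[m1][np.argmax(d[m1])],ys[m2][np.argmin(d[m2])]))
for nm,a in(("board",B),("card",C)):
    a=np.array(a);mid=(a[:,1]+a[:,2])/2;p=np.polyfit(a[:,0],mid,1)
    print(nm,"edges",np.median(a[:,1]),np.median(a[:,2]),"mid at x=13",np.polyval(p,13).round(2),"x=-50",np.polyval(p,-50).round(2),"slope deg",np.degrees(p[0]).round(2))
xs=np.arange(-90,-50,.25);T=[xs[np.argmax(np.gradient(cv2.GaussianBlur(prof(y*n,e,xs,12)[:,None],(1,9),0)[:,0]))] for y in range(-26,24,4)];print("tail",np.median(T))
xs=np.arange(-165,-135,.25);T=[xs[np.argmin(np.gradient(cv2.GaussianBlur(prof(y*n,e,xs,8)[:,None],(1,9),0)[:,0]))] for y in range(-60,61,5)];print("board tail",np.median(T))
xs=np.arange(135,165,.25);T=[xs[np.argmax(np.gradient(cv2.GaussianBlur(prof(y*n,e,xs,8)[:,None],(1,9),0)[:,0]))] for y in range(-60,61,5)];print("board head",np.median(T))
E
```

```text
board edges -74.25 74.0 mid at x=13 -0.06 x=-50 -0.12 slope deg 0.05
card edges -31.5 28.75 mid at x=13 -0.06 x=-50 -1.77 slope deg 1.55
tail -61.5
board tail -148.75
board head 149.5
```

The tail is at board x≈-61.9 (home is -62) and the block at -50.2 (home is -50). The card is about 1 mm off centre with a yaw of about 1°, the short card hasn't moved, and the arm is clear. I'm handing in.

```bash
python3 -c "
from rig import manip
print(manip.close_job(), manip.observe()['time'])"
```

```text
the job is handed in; nothing more can be done
the job is handed in; nothing more can be done
```

The long card is clipped on the board and fully home. I handed the job in at about 16.4 s with the gripper open and well clear. I carried the card by its block, set it level on the board and slid it in under the clip with a push of about 4–6 N. At the stop the force rose to 14 N with no further travel, and I then let go.

**What the last checks showed:**
- **Position along the board:** the tail edge is at board x ≈ -61.9 mm (home is -62) and the block at -50.2 mm (home is -50).
- **Centring:** the card is about 1 mm off centre (estimates ran from 0 to -2 mm) and turned about 0.6° to 1.5°. I left this uncorrected. The side camera's block reading disagreed (about 7 mm off in both x and y). I relied on the top view, where the block outline was the right size.
- **Other objects:** the short card is within 1 mm of where it was. I didn't re-measure the blue and purple cards, but no move went near them.

**First grasp missed:** the fingertips were really about 33 mm higher than the reported TCP. The first close therefore shut above the block without touching anything. I measured the offset in the side view, went lower and gripped at the expected 44 mm.

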